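Line up a cast hinge leaf with the leaf on an equipment case and hold it for the pin

ROBOT

A 7-joint arm with a two-finger parallel gripper is mounted at the origin on the work surface. World frame = base frame: x ahead of the robot, y to its left, z up, the work surface at z = 0. Lengths are in m, angles in rad, forces in N, time in s.
With the tool pointing down it reaches from about 0.425 to 0.95 m from the base axis. Payload 4.7 kg.
Tool frame: the origin (TCP) lies between the finger pads; the fingertips stand 25 mm ahead of it and the grasp point (between the pads) lies 6 mm ahead of it; x points along the fingers, z is the direction in which the jaws open and shut, and the axes are right-handed (so a half turn about x gives the same grasp; the last joint's range is limited). The gripper opens to 85 mm and grips with 20 to 120 N. Pads are 22 mm wide; open, the fingers measure 114 mm over their backs; the gripper's body (76 mm by 85 mm) begins 54 mm behind the grasp point. The pads swing forward as they close: fully open they stand 13 mm farther back than shut.
Start: joints at [-1.21, 0.469, -0.049, 1.532, 0.024, 1.141, -0.082], TCP at [0.256, 0.624, 0.223] pointing down, gripper open.
Joint ranges: [-2.59, 2.59], [-0.33, 1.99], [-1.39, 1.29], [0.1, 2.45], [-1.04, 4.18], [0.21, 1.99], [-2.66, 2.66]. Speed limits (rad/s): [2.57, 2.57, 3.14, 3.14, 3.14, 3.14, 3.14].

INTERFACE

Orientations are given as a 3x3 rotation matrix whose columns are the frame's x, y, z axes.
In Python, from rig import * gives the robot as it stands. Calls block until the motion is done:
- movep(position, orientation): joint-space move of the TCP to a pose.
- move_l(position, attitude=None, feed=0.15, until_force=None): straight line of the TCP; attitude=None keeps the orientation; feed is the mean speed in m/s. With until_force (N) it stops when the force on the tool has changed by that much, and returns True; else False.
- move_joints(angles): joint-space move.
- command_gripper(opening, newtons=None): finger opening in m; newtons is the grip in N (None keeps the last); returns when the fingers have stopped.
- sleep(seconds).
- inverse_kinematics(position, orientation): joint angles nearest the present ones, or None.
- sense(): the state.
- camera(name): name is "scene" or "top" or "wrist"; returns (picture, depth): 400x640x3 uint8, red, green, blue; 400x640 float32, m along the optical axis (not along the pixel's ray), 0 where there is no reading.
- camera_params(name): a dict with "K" (3x3 intrinsics, pixels), "position" and "rotation" of the camera in the world; the wrist camera has in their place "tool_from_camera" (4x4, takes a point from camera to tool coordinates, whose origin is the TCP and whose axes are the tool frame's). Camera axes: x right, y down, z forward; pixel columns grow to the right and rows downward; lengths in m; the calibration is good to about 2 mm. A picture is of the moment at which its call begins: read the wrist's pose just before it. camera_params takes no time and is no camera call.
A pose or a line that the arm cannot do raises Unreachable and nothing moves.
- finish_job(): hands the job in, once; it reports no verdict.
The state is a dict: "time_s": time; "joint_pos": joint angles; "qd": joint speeds; "joint_efforts": joint torques, N m; "position": TCP position; "tcp_rot": TCP orientation; "wrist_force": force on the tool from outside, world axes, zero at the start; "ft_torque": the same for the moment, N m; "finger_gap": finger opening in m.
Only numpy, scipy, OpenCV 4.12 (cv2) and the standard library are available. Lean on these libraries where they do the work, as an engineer would, in place of code of your own. Each camera call takes 0.05 s, during which the arm holds its last target.

TASK

Lift the new brass hinge leaf out of its open mould by its upright tab and gently bring its knuckle down into the gap between the two knuckles of the hinge leaf on the black case block, with its plate level and pointing away from the block, so that the three knuckle holes line up well enough for the waiting pin to slide straight through. Finish while still holding the leaf there in mid-air, steady and aligned, without pressing it against the block, so that I can drive the pin; do not let go. Leave the camera gear and tools lying on the table where they are.

Things in the scene. Friction and masses are not known exactly. Their poses are not given: they have to be found in the camera images.
- leaf: Loose cast brass hinge leaf, about 0.14 kg, level in the mould at first. Origin: centre of its plate's underside; z up. Plate 50 (x) by 80 (y) by 5 mm. Beyond its +x edge one central knuckle: tube along y, 18 mm outside, 9 mm bore, 25 mm long, axis at x = +39 mm, 9 mm above the underside. Upright brass tab to grip it by: see leaf_tab.
- leaf_bore (a point): Centre of the bore of the loose leaf's knuckle; same axes as the leaf: y along the bore, z up, x pointing from the plate to the knuckle.
- leaf_tab (a point): Middle of the upper part of the leaf's upright tab, 42 mm above the plate's underside, at x = +8, y = 0 mm in the leaf's frame. The tab is 8 mm thick (x), 40 mm wide (y), its top 58 mm above the underside: pinch it from above across its thickness; the knuckle's top is at 18 mm. Axes as the leaf's.
- mould: Fixed open aluminium mould block, 117 (x) by 120 (y) mm, rim 25 mm high with four 6 mm dowels at its corners. The cavity, 10 mm deep, floor 15 mm above the table, follows the leaf's outline with 2 mm of play; the leaf lies in it, axes along the mould's. Origin: on the table, under the leaf's origin within 1 mm; z up.
- jamb: Fixed black case block, 60 (x) by 100 (y) mm, top 70 mm above the table. Origin: on the table under its centre; -x is the hinge side, roughly towards the robot. Brass leaf on top, with two knuckles (18 mm outside, 9 mm bore, 20 mm long) beyond the -x face; gap between them 30 mm, open above, below and in front, block face 14 mm behind the bore axis. A 6 mm pin sticks out 30 mm from the +y knuckle.
- jamb_bore (a point): Point on the fixed leaf's bore axis midway between its two knuckles, 79 mm above the table; y along the bore, z up, x towards the block. The loose leaf's bore centre belongs here, its axes parallel to these (its plate then reaches out to -x, away from the block).
- lens_long: Black lens standing upright, 66 mm diameter, 85 mm tall; bystander. Origin: centre of underside.
- lens_short: Black lens with a red ring standing upright, 62 mm diameter, 48 mm tall; bystander. Origin: centre of underside.
- camera: Black and silver camera, 135 mm wide (y), 89 mm tall, with a lens; bystander. Origin: centre of underside of its body.
- meter: Grey light meter lying flat, 105 by 60 by 32 mm; bystander. Origin: centre of underside.
- film_can: Black film can with a grey lid, 34 mm diameter, 51 mm tall, standing; bystander. Origin: centre of underside.
- lens_cap: Black lens cap lying flat, 58 mm diameter, 10 mm thick; bystander. Origin: centre of underside.
- screwdriver: Screwdriver lying flat, 170 mm long along x, red handle to -x; bystander. Origin: underneath, near its middle.
Not all that is in view belongs to the job. Of the things like the leaf, leave any that is blue; of the rest the larger one is meant.

How it is judged:
By the outcome, as a careful person would: the job done as asked, in the order asked, and still so for the second after the job is handed in, while the arm keeps its last pose, push and grip.
It also fails if it takes over 56 s, if anything falls off the work surface, if the arm or the gripper's body presses on something with over 40 N, if the wrist force passes 120 N, or if a joint passes its speed limit or range.

## Working session

There is one attempt and no reset: what is moved stays moved. The work goes in short steps, each a Python script; the robot and the scene stay as the last script left them, time stands still between calls to the robot, and variables do not carry over. Pictures are saved under pics/ and viewed, and the job is handed in when it is done.

```bash
ls; mkdir -p pics; python3 - <<'E'
from rig import *
import numpy as np,cv2
s=sense();print(s)
for n in("scene","top"):
    p,d=camera(n);cv2.imwrite(f"pics/{n}0.png",p[:,:,::-1]);np.savez(f"pics/{n}0.npz",p=p,d=d)
    print(n,camera_params(n),(d>0).mean())
print(camera_params("wrist"))
E
```

```text
pics
{'time_s': 0.0, 'joint_pos': array([-1.20989578,  0.46947942, -0.04861888,  1.53370942,  0.02412545,
        1.14098082, -0.08228878]), 'qd': array([-0.00108772, -0.0011337 , -0.00051449, -0.00034485,  0.0012002 ,
        0.00021586, -0.00076638]), 'joint_efforts': array([ 2.28130862e-04, -5.10321093e+01, -4.65195277e-02, -2.37716675e+01,
        1.07120853e-02,  7.48975785e-03,  8.41156179e-06]), 'position': array([0.25625721, 0.62381299, 0.22222935]), 'tcp_rot': array([[-6.76829197e-04, -9.25013469e-01,  3.79933709e-01],
       [-1.87162218e-03,  3.79934303e-01,  9.25011580e-01],
       [-9.99998019e-01, -8.50175144e-05, -1.98842636e-03]]), 'wrist_force': array([-0.64484044, -0.35747273,  0.26681485]), 'ft_torque': array([-0.0149303 ,  0.04980446,  0.00908768]), 'finger_gap': 0.08544499812397968}
scene {'K': array([[407.06732959,   0.        , 309.2158641 ],
       [  0.        , 407.06732959, 200.91681235],
       [  0.        ,   0.        ,   1.        ]]), 'position': array([1.37608816, 0.21869115, 0.83026312]), 'rotation': array([[-0.24697192,  0.66825969, -0.70173632],
 
[... 360 characters left out ...]
061027e-03, -9.80879258e-01,  1.94608472e-01],
       [-9.99936896e-01,  3.41257199e-04,  1.12288308e-02],
       [-1.10805388e-02, -1.94616971e-01, -9.80816729e-01]])} 0.995875
{'K': array([[326.85305011,   0.        , 315.72526847],
       [  0.        , 326.85305011, 196.81506704],
       [  0.        ,   0.        ,   1.        ]]), 'tool_from_camera': array([[ 4.93525166e-05, -2.69630100e-01,  9.62963970e-01,
        -1.50420680e-01],
       [-3.56999106e-04, -9.62963914e-01, -2.69630066e-01,
         6.78942510e-02],
       [ 9.99999935e-01, -3.30470354e-04, -1.43782397e-04,
        -1.25521294e-03],
       [ 0.00000000e+00,  0.00000000e+00,  0.00000000e+00,
         1.00000000e+00]])}
```

View pics/scene0.png

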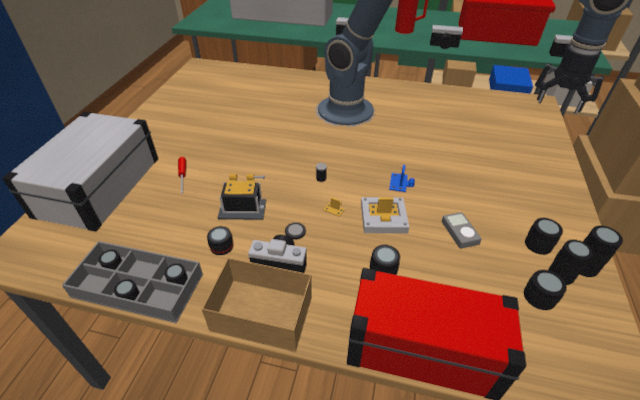

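View pics/top0.png

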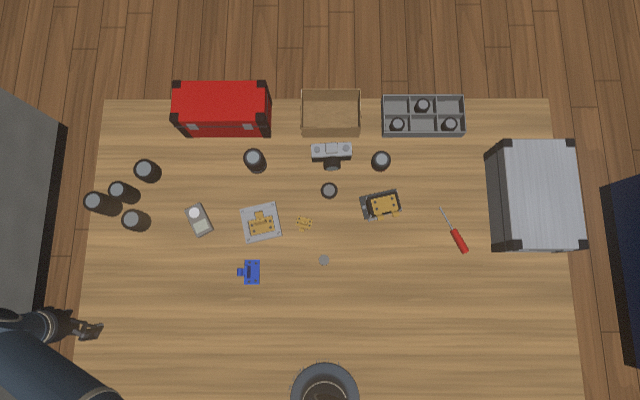

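Candidates for the leaf in the top view: brass leaf in the mould at (261,223), small brass leaf lying loose at (304,223), blue leaf at (250,271). I choose the one in the mould, because it is the larger one and isn't blue. The jamb is at (382,205). Next I'll take a close crop and rough positions.

```bash
cat > h.py <<'E'
import numpy as np,cv2
from rig import *
def ray(cp,T,uv,):
    K=cp["K"];R,t=T
    d=np.linalg.inv(K)@np.array([uv[0],uv[1],1.0]);return t,R@d
def onz(cp,T,uv,z):
    o,d=ray(cp,T,uv);return o+d*(z-o[2])/d[2]
def fixT(n):
    c=camera_params(n);return c,(c["rotation"],c["position"])
def wristT(s):
    c=camera_params("wrist");M=c["tool_from_camera"]
    return c,(s["tcp_rot"]@M[:3,:3],s["position"]+s["tcp_rot"]@M[:3,3])
def proj(cp,T,X):
    p=cp["K"]@(T[0].T@(np.asarray(X)-T[1]));return p[:2]/p[2]
def shot(name,n="wrist"):
    s=sense();p,d=camera(n);cv2.imwrite(f"pics/{name}.png",p[:,:,::-1])
    c,T=wristT(s) if n=="wrist" else fixT(n)
    np.savez(f"pics/{name}.npz",p=p,d=d,R=T[0],t=T[1],K=c["K"]);return p,d,c,T
def load(name):
    z=np.load(f"pics/{name}.npz");return z["p"],z["d"],{"K":z["K"]},(z["R"],z["t"])
def down(yaw): # tool x down, z axis (jaw) horizontal at angle yaw
    x=np.array([0,0,-1.]);z=np.array([np.cos(yaw),np.sin(yaw),0]);return np.stack([x,np.cross(z,x),z],1)
E
python3 - <<'E'
from h import *
c,T=fixT("top")
for n,uv,z in[("mould",(261,222),.025),("jambtop",(382,206),.075),("small",(304,223),.01),("blue",(250,271),.02),("meter",(199,220),.03),("cap",(329,190),.01),("lens",(254,158),.085),("lens_s",(381,158),.048),("cam",(331,152),.08),("can",(323,260),.05)]: print(n,onz(c,T,uv,z).round(3))
p=cv2.imread("pics/top0.png");a=cv2.resize(p[170:300,170:430],None,fx=3,fy=3,interpolation=2);cv2.imwrite("pics/topc.png",a)
E
```

```text
mould [0.546 0.21  0.025]
jambtop [ 0.591 -0.184  0.075]
small [0.545 0.068 0.01 ]
blue [0.387 0.241 0.02 ]
meter [0.552 0.414 0.03 ]
cap [ 0.658 -0.015  0.01 ]
lens [0.748 0.229 0.085]
lens_s [ 0.759 -0.189  0.048]
cam [ 0.77  -0.022  0.08 ]
can [0.421 0.004 0.05 ]
```

View pics/topc.png

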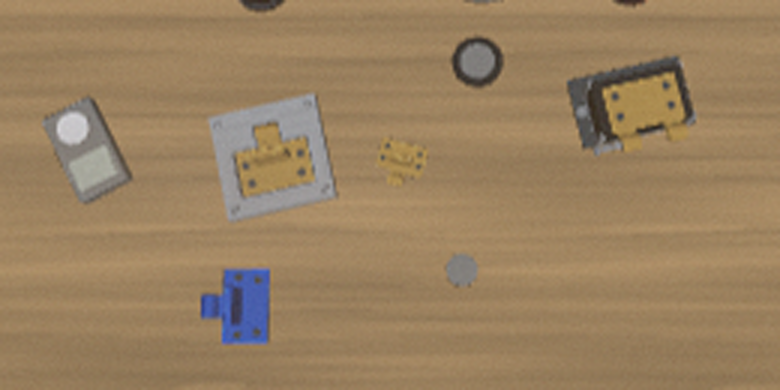

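The crop confirms it: the large brass leaf with its tab is in the aluminium mould at crop (275,165), and its knuckle points away from the robot. The small loose brass leaf is at (402,157) and the blue leaf at (240,305). Next I'll go and look with the wrist camera.

```bash
python3 - <<'E'
from h import *
r=np.deg2rad
for yaw in(12,192):
    for P in([.546,.21,.3],[.546,.21,.06],[.5,-.17,.3],[.5,-.17,.11]):
        q=inverse_kinematics(P,down(r(yaw)));print(yaw,P,None if q is None else np.round(q,2))
E
```

```text
12 [0.546, 0.21, 0.3] [-0.71  0.27  0.34  1.67 -0.09  1.22 -0.14]
12 [0.546, 0.21, 0.06] [-0.66  0.52  0.29  1.91 -0.21  0.74 -0.03]
12 [0.5, -0.17, 0.3] [-0.49  0.2   0.88  1.81 -0.17  1.2   0.65]
12 [0.5, -0.17, 0.11] [-0.43  0.5   0.9   2.03 -0.52  0.85  0.97]
192 [0.546, 0.21, 0.3] [ 0.38  0.5  -1.17  1.61  0.47  1.35  2.5 ]
192 [0.546, 0.21, 0.06] [ 0.35  0.86 -1.18  1.85  0.91  1.1   2.15]
192 [0.5, -0.17, 0.3] [-0.66  0.27  1.12  1.82 -0.25  1.22 -2.39]
192 [0.5, -0.17, 0.11] [-0.55  0.61  1.12  2.04 -0.69  0.94 -2.  ]
```

```bash
python3 - <<'E'
from h import *
r=np.deg2rad
movep([.54,.19,.22],down(r(12)));sleep(.3)
shot("w1");print(sense()["time_s"])
movep([.55,-.17,.25],down(r(12)));sleep(.3)
shot("w2");print(sense()["time_s"])
E
```

```text
2.3333
4.0417
```

View pics/w1.png

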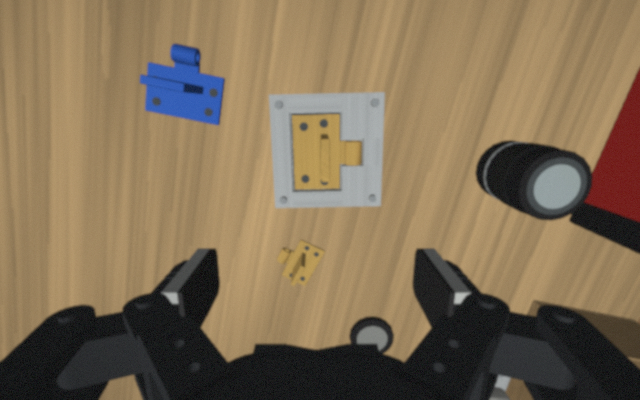

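View pics/w2.png

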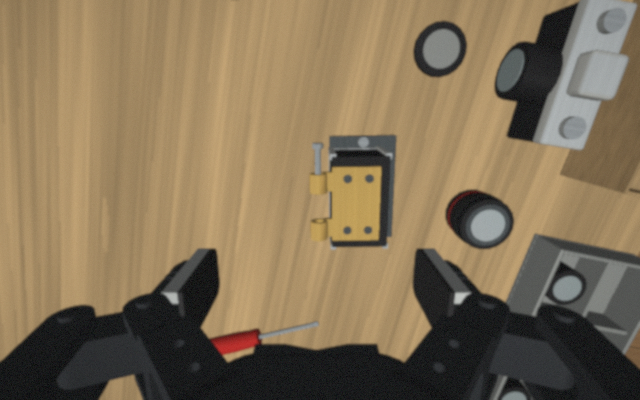

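w1 shows the mould with corners at about (270,95) to (382,206) and the leaf with its tab near (325,160). w2 shows the jamb with its knuckles at (318,183) and (319,230) and the pin at (317,155). I'll zoom in for detail.

```bash
python3 - <<'E'
import cv2
a=cv2.imread("pics/w1.png")[85:215,260:395];cv2.imwrite("pics/w1c.png",cv2.resize(a,None,fx=4.5,fy=4.5,interpolation=0))
a=cv2.imread("pics/w2.png")[130:255,295:405];cv2.imwrite("pics/w2c.png",cv2.resize(a,None,fx=4.5,fy=4.5,interpolation=0))
E
```

```text
(no output)
```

View pics/w1c.png

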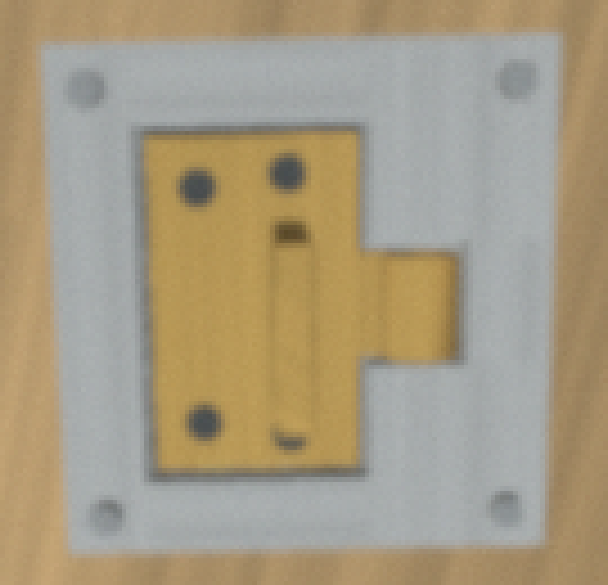

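View pics/w2c.png

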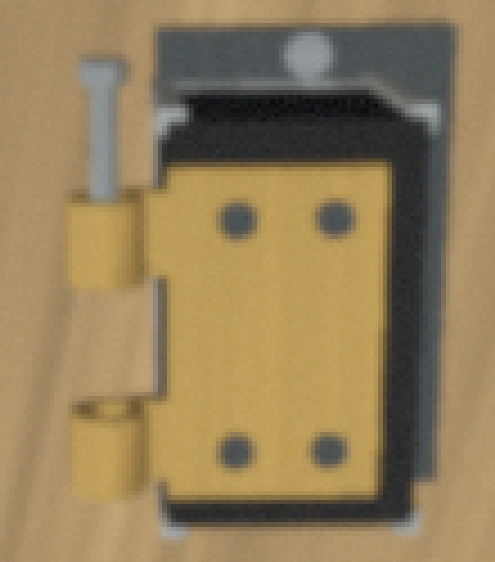

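```bash
cat > m.py <<'E'
from h import *
def line(pts): # robust fit
    v=cv2.fitLine(np.float32(pts),cv2.DIST_HUBER,0,.01,.01).ravel();return v
def brass(p):
    h=cv2.cvtColor(p,cv2.COLOR_RGB2HSV);return (cv2.inRange(h,(17,125,90),(28,255,255)))
E
python3 - <<'E'
from m import *
p,d,c,T=load("w1")
print("leaf corners")
C=[onz(c,T,(260+x/4.5-.5,85+y/4.5-.5),.020) for x,y in((142,133),(360,130),(361,470),(155,470))]
C=np.array(C);print(C.round(4),np.linalg.norm(C-np.roll(C,-1,0),axis=1))
rc=cv2.minAreaRect(np.float32(C[:,:2]));print(rc)
e=(C[0]-C[3]);e2=C[1]-C[2];print("yaw",np.degrees(np.arctan2(e[1],e[0]))-90,np.degrees(np.arctan2(e2[1],e2[0]))-90)
M=np.array([onz(c,T,(260+x/4.5-.5,85+y/4.5-.5),.025) for x,y in((42,43),(562,33),(545,545),(68,553))])
print(M.round(4),np.linalg.norm(M-np.roll(M,-1,0),axis=1),M.mean(0))
def pt(d,T,c,u,v):
    w=d[v-2:v+3,u-2:u+3];w=np.median(w);return T[1]+T[0]@(np.linalg.inv(c["K"])@[u,v,1]*w)
print("depth z table/plate", [pt(d,T,c,u,v)[2].round(4) for u,v in((250,130),(230,230),(302,150),(276,150),(325,160))])
print("W2")
p,d,c,T=load("w2")
f=lambda x,y,z:onz(c,T,(295+x/4.5-.5,130+y/4.5-.5),z)
C=np.array([f(x,y,.075) for x,y in((163,163),(392,163),(380,497),(167,497))])
print(C.round(4),np.linalg.norm(C-np.roll(C,-1,0),axis=1))
for a,b in((0,3),(1,2)):
    e=C[a]-C[b];print("yaw",np.degrees(np.arctan2(e[1],e[0]))-90)
for a,b in((1,0),(2,3)):
    e=C[a]-C[b];print("yaw",np.degrees(np.arctan2(e[1],e[0])))
for n,a in(("near",((68,200),(145,200),(68,290),(142,290))),("far",((72,405),(145,405),(74,497),(140,497)))):
    print(n,[f(x,y,.079)[:2].round(4) for x,y in a])
print([pt(d,T,c,u,v)[2].round(4) for u,v in((355,200),(355,215),(250,150),(280,200))], "z from depth: plate .075, table 0")
E
```

```text
leaf corners
[[0.5022 0.2421 0.02  ]
 [0.5513 0.2532 0.02  ]
 [0.57   0.1744 0.02  ]
 [0.5205 0.1639 0.02  ]] [0.05034476 0.08098326 0.05061308 0.08030642]
((0.5361084938049316, 0.20824506878852844), (0.050603512674570084, 0.08128949254751205), 13.145132064819336)
yaw 13.145126883785139 13.328870519599533
[[0.477  0.2568 0.025 ]
 [0.5904 0.2832 0.025 ]
 [0.6179 0.1665 0.025 ]
 [0.5036 0.14   0.025 ]] [0.11642947 0.11987153 0.11727295 0.11978175] [0.54721368 0.21162707 0.025     ]
depth z table/plate [np.float64(-0.0003), np.float64(-0.0002), np.float64(0.0199), np.float64(0.0246), np.float64(0.0726)]
W2
[[ 0.5628 -0.1578  0.075 ]
 [ 0.6129 -0.1471  0.075 ]
 [ 0.6313 -0.2255  0.075 ]
 [ 0.5816 -0.2362  0.075 ]] [0.05123032 0.08057887 0.05079456 0.08058898]
yaw 13.45412462535296
yaw 13.144382167827956
yaw 12.068265263868971
yaw 12.069110180147781
near [array([ 0.5437, -0.1697]), array([ 0.5604, -0.1661]), array([ 0.5479, -0.19  ]), array([ 0.5643, -0.1865])]
far [array([ 0.5544, -0.2167]), array([ 0.571 , -0.2132]), array([ 0.5596, -0.2391]), array([ 0.5748, -0.2359])]
[np.float64(0.0748), np.float64(0.0747), np.float64(-0.0008), np.float64(-0.0002)] z from depth: plate .075, table 0
```

Measured: the leaf origin is at about (0.536, 0.208) with yaw 13.1°. The jamb bore is at about (0.559, -0.202) with yaw 13°. The depth readings match the known heights. Now the grasp.

```bash
python3 - <<'E'
from h import *
r=np.deg2rad;R=down(r(13.1));xy=np.array([.5361,.2082])+.008*np.array([np.cos(r(13.1)),np.sin(r(13.1))])
command_gripper(.05,60)
movep([*xy,.14],R)
move_l([*xy,.063],R,feed=.1)
s=sense();print(s["time_s"],s["wrist_force"],s["position"]);shot("g0")
command_gripper(0.0,60)
s=sense();print(s["time_s"],s["wrist_force"],s["finger_gap"],s["position"])
shot("g1")
E
```

```text
6.8667 [ 0.03012712 -0.94096646  0.51035717] [0.54448351 0.21009214 0.06354025]
7.425 [1.00933984 1.50365731 1.49423327] 0.004353467881304344 [0.54452119 0.21021721 0.06337669]
```

View pics/g1.png

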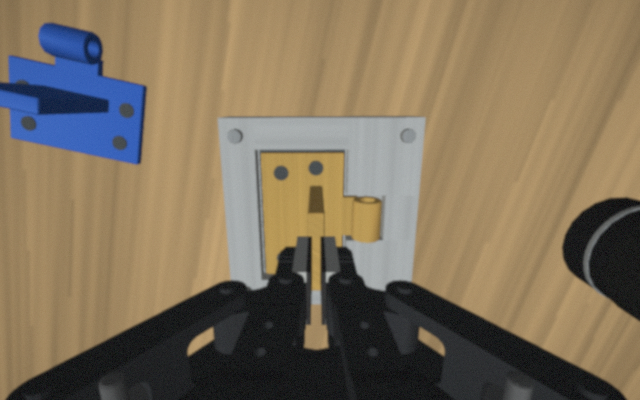

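The pads at (300–335,250) hold the tab between them, and the knuckle is visible at (366,220). Lifting to check the hold.

```bash
python3 - <<'E'
from h import *
p=sense()["position"]
move_l([p[0],p[1],.085],feed=.05);sleep(.2)
s=sense();print(s["time_s"],s["wrist_force"],s["finger_gap"],s["position"])
move_l([p[0],p[1],.24],feed=.2);sleep(.2)
s=sense();print(s["time_s"],s["wrist_force"],s["finger_gap"],s["position"])
shot("g2");p,d=camera("scene");cv2.imwrite("pics/g2s.png",cv2.resize(p[100:280,150:480],None,fx=2.4,fy=2.4)[:,:,::-1])
E
```

```text
8.2667 [ 0.88774536 -0.01537085 -1.05264202] 0.003990555111885352 [0.5442261  0.21014517 0.08467567]
9.3917 [ 0.36461769  0.63913112 -2.27394273] 0.0043228790550618665 [0.54385896 0.20999741 0.23864773]
```

View pics/g2.png

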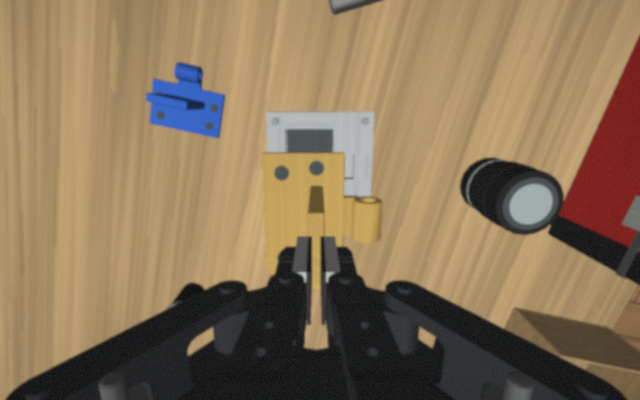

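View pics/g2s.png

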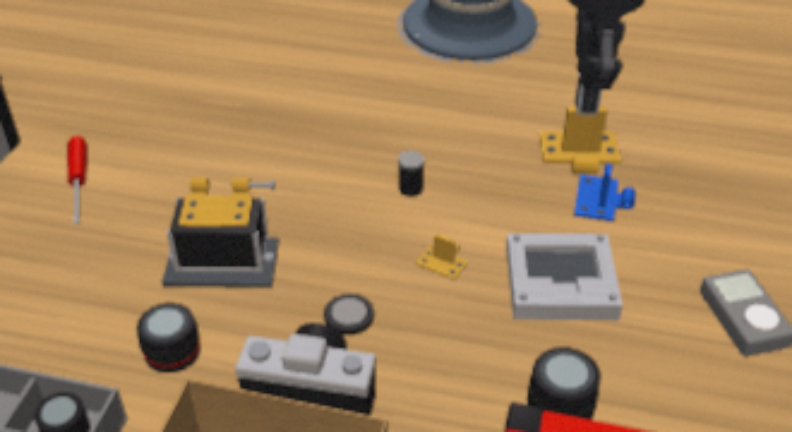

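```bash
cat > meas.py <<'E'
from m import *
def cloud(name,reg):
    p,d,c,T=load(name);u0,u1,v0,v1=reg
    m=brass(p)>0;mm=np.zeros_like(m);mm[v0:v1,u0:u1]=1;m&=mm&(d>0)
    v,u=np.nonzero(m);z=d[v,u];P=np.linalg.inv(c["K"])@np.stack([u,v,np.ones_like(u)]).astype(float)*z
    return (T[1][:,None]+T[0]@P).T,u,v
def plane(P):
    for _ in range(4):
        c=P.mean(0);n=np.linalg.svd(P-c)[2][2];n*=np.sign(n[2]);r=(P-c)@n;P=P[abs(r)<max(2.5*r.std(),2e-4)]
    return n,P.mean(0),r.std()
E
python3 - <<'E'
from meas import *
for nm in("g1","g2"):
    P,u,v=cloud(nm,(268,306,158,235))
    n,c,s=plane(P);print(nm,"plate n",n.round(4),c.round(4),s,len(P), "tilt deg x,y leaf:")
    a=np.deg2rad(13.1);print(np.degrees([n[0]*np.cos(a)+n[1]*np.sin(a),-n[0]*np.sin(a)+n[1]*np.cos(a)]))
    P,u,v=cloud(nm,(352,384,192,246));k=P[(u>355)]
    print("knuckle z pct",np.percentile(k[:,2],[50,80,90,95,99]))
a=cv2.imread("pics/g2.png")[140:270,250:400];cv2.imwrite("pics/g2c.png",cv2.resize(a,None,fx=5,fy=4.5,interpolation=0)[:590])
E
sed -i 's/.*/&/' h.py
```

```text
g1 plate n [-0.0022 -0.0013  1.    ] [0.5242 0.2176 0.0198] 0.000580575590812303 2703 tilt deg x,y leaf:
[-0.13923027 -0.04199081]
knuckle z pct [0.03155997 0.03249472 0.03286448 0.03310047 0.03348454]
g2 plate n [-0.0048  0.001   1.    ] [0.5233 0.2172 0.195 ] 0.0006120090148377959 2705 tilt deg x,y leaf:
[-0.25359538  0.11769548]
knuckle z pct [0.20675818 0.20768815 0.20806717 0.20834675 0.20893994]
```

View pics/g2c.png

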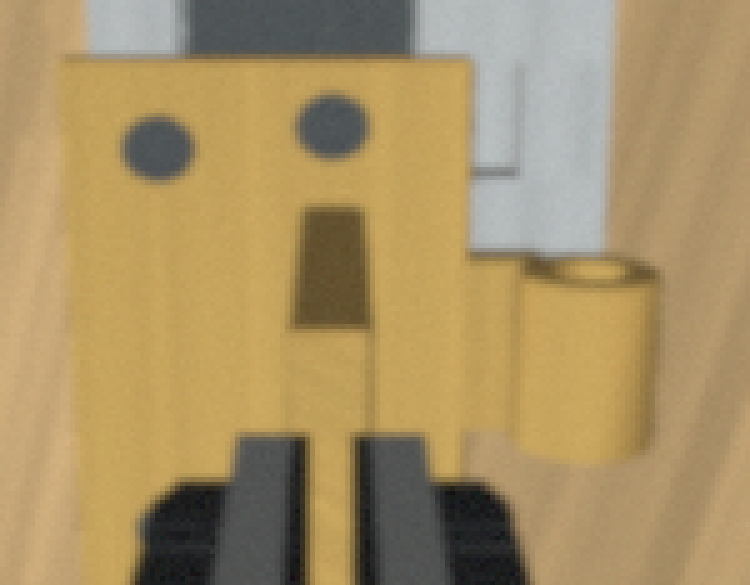

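The leaf is held level and hasn't slipped: the plate top is 43.6 mm below the TCP both before and after the lift. Next I'll locate the held bore and move above the gap.

```bash
python3 - <<'E'
from meas import *
p,d,c,T=load("g2");pos=np.array([.54386,.21,.23865]);zb=pos[2]-.0396
f=lambda x,y,z:onz(c,T,(250+x/5-.5,140+y/4.5-.5),z)
a=np.deg2rad(13.1);X=np.array([np.cos(a),np.sin(a)]);Y=np.array([-X[1],X[0]])
g=lambda P:(np.array([(P[:2]-pos[:2])@X,(P[:2]-pos[:2])@Y])*1e3).round(2)
print("plate corners tool xy mm",[g(f(x,y,pos[2]-.0436)) for x,y in((64,58),(470,60))],"expect -33,17; y40")
print("knuckle sides",[g(f(x,y,zb)) for x,y in((519,300),(658,300),(517,430),(652,430))])
print("bore face centre +y",g(f(590,270,zb)), "bottom end",g(f(585,462,pos[2]-.0396+.004)))
E
```

```text
plate corners tool xy mm [array([-32.27,  40.07]), array([15.96, 39.8 ])] expect -33,17; y40
knuckle sides [array([22.32,  7.89]), array([39.23,  7.89]), array([ 22.65, -10.99]), array([ 39.49, -10.98])]
bore face centre +y [30.78 12.11] bottom end [ 30.67 -14.03]
```

```bash
python3 - <<'E'
from h import *
a=np.deg2rad(13.0);X=np.array([np.cos(a),np.sin(a)])
xy=np.array([.5594,-.2016])-.031*X
movep([*xy,.21],down(a));move_l([*xy,.155],feed=.1);sleep(.4)
s=sense();print(s["time_s"],s["wrist_force"],s["position"],s["tcp_rot"].round(4))
shot("j1");a=cv2.imread("pics/j1.png")[100:300,240:440];cv2.imwrite("pics/j1c.png",cv2.resize(a,None,fx=3,fy=3,interpolation=2))
E
```

```text
12.1417 [ 0.27467605 -0.09441167 -2.10944603] [ 0.52932778 -0.20859497  0.15530218] [[ 6.000e-04 -2.250e-01  9.744e-01]
 [-0.000e+00  9.744e-01  2.250e-01]
 [-1.000e+00 -2.000e-04  6.000e-04]]
```

View pics/j1c.png

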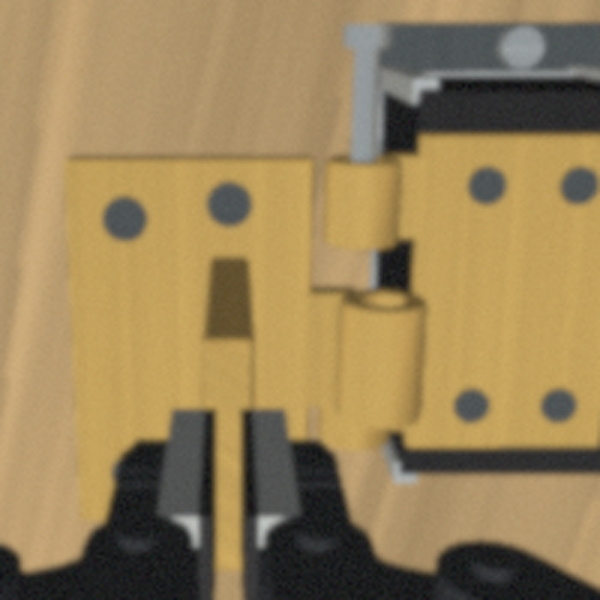

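```bash
cat > edge.py <<'E'
from meas import *
from scipy.ndimage import gaussian_filter1d
def edge(p,fixed,lo,hi,axis,ch=None):
    """axis 0: for each row in fixed find the col edge in lo..hi; axis 1: swap. lo,hi may be functions. returns pts(u,v)"""
    g=p.astype(float); g=g[:,:,0]-g[:,:,2] if ch is None else (g.sum(2) if ch=="l" else g[:,:,ch])
    out=[]
    for f in fixed:
        l=g[f,:] if axis==0 else g[:,f]
        w=np.abs(gaussian_filter1d(l,.8,order=1))[lo:hi+1]
        i=w.argmax()
        if 0<i<len(w)-1:
            a,b,c=w[i-1:i+2];i=i+(a-c)/(2*(a-2*b+c))
        out.append((lo+i,f) if axis==0 else (f,lo+i))
    return np.array(out,float)
def fit(pts):
    vx,vy,x,y=cv2.fitLine(np.float32(pts),cv2.DIST_HUBER,0,.001,.001).ravel()
    d=np.array([vx,vy]);q=np.array([x,y]);t=(pts-q)@d;r=(pts-q)@[-vy,vx]
    return q+d*t.min(),q+d*t.max(),r.std()
def wline(nm,pts,z):
    p,d,c,T=load(nm);a,b,s=fit(pts);A,B=onz(c,T,a,z),onz(c,T,b,z);return A[:2],B[:2],s
def ang(A,B):return np.degrees(np.arctan2(*(B-A)[::-1]))
E
python3 - <<'E'
from edge import *
p=load("w2")[0]
o=lambda x,y:(295+x/4.5,130+y/4.5)
for n,args,z in(("right",(range(170,236),378,386,0),.075),("top",(range(336,377),163,169,1),.075),("bot",(range(336,375),237,244,1),.075),
   ("left gap",(range(197,214),328,334,0),.075),
   ("nk left",(range(175,192),306,313,0),.079),("fk left",(range(223,239),307,315,0),.079),("nk low",(range(312,325),190,197,1),.079),("nk top",(range(312,313),168,176,1),.079),("fk up",(range(313,325),215,222,1),.079),("fk low",(range(313,323),237,243,1),.079)):
    pts=edge(p,*args)
    try:A,B,s=wline("w2",pts,z);print(n,A.round(4),B.round(4),"px rms %.2f ang %.2f"%(s,ang(A,B)),pts[[0,-1]].round(1).tolist())
    except Exception as e:print(n,pts,e)
E
```

```text
right [ 0.6296 -0.2201] [ 0.6137 -0.1514] px rms 0.10 ang 103.04 [[381.3, 170.0], [378.8, 235.0]]
top [ 0.5681 -0.157 ] [ 0.6074 -0.1482] px rms 0.10 ang 12.61 [[336.0, 166.0], [376.0, 165.3]]
bot [ 0.5864 -0.2361] [ 0.6262 -0.227 ] px rms 0.10 ang 12.84 [[336.0, 240.8], [374.0, 240.1]]
left gap [ 0.5706 -0.1896] [ 0.5746 -0.2065] px rms 0.02 ang -77.02 [[331.3, 197.0], [331.3, 213.0]]
nk left [ 0.5433 -0.1708] [ 0.547 -0.187] px rms 0.08 ang -77.17 [[309.1, 175.0], [309.5, 191.0]]
fk left [ 0.5548 -0.2206] [ 0.5587 -0.237 ] px rms 0.12 ang -76.84 [[310.2, 223.0], [310.7, 238.0]]
nk low [ 0.5504 -0.1897] [ 0.5621 -0.1862] px rms 0.28 ang 16.27 [[312.0, 193.7], [324.0, 192.9]]
nk top [ 0.5461 -0.1696] [ 0.5461 -0.1696] px rms 0.00 ang 0.00 [[312.0, 174.4], [312.0, 174.4]]
fk up [ 0.5573 -0.2182] [ 0.5672 -0.2132] px rms 1.49 ang 26.60 [[313.0, 222.0], [324.0, 222.0]]
fk low [ 0.5619 -0.2393] [ 0.5712 -0.2374] px rms 0.27 ang 11.18 [[313.0, 240.1], [322.0, 240.6]]
```

```bash
python3 - <<'E'
from edge import *
a=np.deg2rad(13.0);X=np.array([np.cos(a),np.sin(a)]);Y=np.array([-X[1],X[0]])
def tang(nm,pts,z,side):
    p,d,c,T=load(nm);A,B,s=wline(nm,pts,z);m=(A+B)/2
    ex=(m-T[1][:2])@X;th=np.arctan2(ex,T[1][2]-z)
    return m@X+side*.009/np.cos(th)
p=load("w2")[0]
e=lambda *k:edge(p,*k)
mid=lambda L:(L[0]+L[1])/2
R=mid(wline("w2",e(range(170,236),378,386,0),.075))@X
Tt=mid(wline("w2",e(range(336,377),163,169,1),.075))@Y
Bt=mid(wline("w2",e(range(336,375),237,244,1),.075))@Y
Lf=mid(wline("w2",e(range(197,214),328,334,0),.075))@X
n1=tang("w2",e(range(175,192),306,313,0),.079,1);n2=tang("w2",e(range(223,239),307,315,0),.079,1)
print("X right",R,"left",Lf,"knuckle axis",n1,n2,"Y mid",(Tt+Bt)/2,"width",Tt-Bt)
Xb=(n1+n2)/2;Yb=(Tt+Bt)/2;print("bore from w2",Xb*X+Yb*Y)
# j1: jamb
p=load("j1")[0]
o=lambda x,y:(240+x/3,100+y/3)
print("--j1")
T2=mid(wline("j1",e(range(384,430),140,148,1),.075))@Y
B2=mid(wline("j1",e(range(384,430),245,254,1),.075))@Y
A,B,s=wline("j1",e(range(384,430),140,148,1),.075);print("ang",ang(A,B),s)
A,B,s=wline("j1",e(range(384,430),245,254,1),.075);print("ang",ang(A,B),s)
nk=edge(p,range(157,180),345,352,0);n=tang("j1",nk,.079,1)
print(nk[[0,-1]],"axis X",n,"Ymid",(T2+B2)/2,"w",T2-B2,"->",n*X+(T2+B2)/2*Y)
pl=edge(p,range(118,148),353,360,0,"l");pr=edge(p,range(118,148),364,370,0,"l");print("pin",pl[[0,-1]].round(1).tolist(),pr[[0,-1]].round(1).tolist(),[ (mid(wline("j1",q,.079))@X).round(4) for q in(pl,pr)])
# held leaf
s=sense();pos=s["position"];zb=pos[2]-.0396;zp=pos[2]-.0436
pt=e(range(268,340),148,156,1);A,B,sd=wline("j1",pt,zp);print("leaf plate +y edge",mid((A,B))@Y-.040,ang(A,B),sd)
l=edge(p,range(205,228),351,357,0);r=edge(p,range(205,238),376,384,0)
print(l[[0,-1]],r[[0,-1]],"leaf bore X",tang("j1",l,zb,1),tang("j1",r,zb,-1))
pr=edge(p,range(160,230),340,347,0);A,B,sd=wline("j1",pr,zp);print("leaf plate +x edge X",mid((A,B))@X,"+14=",mid((A,B))@X+.014,ang(A,B),sd)
print("tcp X,Y",pos[:2]@X,pos[:2]@Y,"zb",zb)
P,u,v=cloud("j1",(272,312,156,235));n,c,sd=plane(P);print("leaf plate n",n.round(4),c)
P,u,v=cloud("j1",(385,430,155,240));n,c,sd=plane(P);print("jamb plate n",n.round(4),c)
E
```

```text
X right 0.5639761901294763 left 0.5133740644420162 knuckle axis 0.49994671713699856 0.5000216266851152 Y mid -0.3214693185142019 width 0.08108861289826824
bore from w2 [ 0.55948447 -0.20075811]
--j1
ang 13.0474399196042 0.06568652072156173
ang 13.674387640716795 0.10716443851895546
[[348.3837084  157.        ]
 [348.02208621 179.        ]] axis X 0.500215383716881 Ymid -0.32154357834092107 w 0.08046370282912357 -> [ 0.55972646 -0.20077846]
pin [[358.2, 118.0], [357.2, 147.0]] [[365.5, 118.0], [367.3, 147.0]] [np.float64(0.4963), np.float64(0.5033)]
leaf plate +y edge -0.32248925462969197 13.099644062403287 0.07995865880534991
[[354.11213492 205.        ]
 [353.27752215 227.        ]] [[382.22260792 205.        ]
 [379.95977457 237.        ]] leaf bore X 0.5008484109099689 0.49963005008293343
leaf plate +x edge X 0.48507099367574946 +14= 0.4990709936757495 102.88859620478742 1.5327592183941259
tcp X,Y 0.468805977236541 -0.32229975699693614 zb 0.11561430907014084
leaf plate n [-0.939  -0.119   0.3228] [ 0.51170703 -0.198987    0.11461601]
jamb plate n [2.1e-03 4.0e-04 1.0e+00] [ 0.59360597 -0.1915653   0.0747823 ]
```

Both views agree on the jamb bore (X 0.500, Y -0.3215 in jamb axes). The held bore is at (0.500, -0.3224), so I'll shift +0.9 mm along the bore and descend slowly with a force guard.

```bash
python3 - <<'E'
from h import *
a=np.deg2rad(13.0);X=np.array([np.cos(a),np.sin(a)]);Y=np.array([-X[1],X[0]])
xy=.4691*X-.3214*Y
move_l([*xy,.150],down(a),feed=.05);f0=sense()["wrist_force"]
print("hit",move_l([*xy,.1186],down(a),feed=.03,until_force=4));sleep(.4)
s=sense();p=s["position"];print(s["time_s"],s["wrist_force"],f0,p,p[:2]@X,p[:2]@Y,s["finger_gap"])
shot("j2");a=cv2.imread("pics/j2.png")[100:300,240:440];cv2.imwrite("pics/j2c.png",cv2.resize(a,None,fx=3,fy=3,interpolation=2))
p,_=camera("scene");cv2.imwrite("pics/j2s.png",cv2.resize(p[140:240,190:310],None,fx=5,fy=5,interpolation=2)[:,:,::-1])
E
```

```text
hit False
14.0417 [ 0.04486385 -0.42946919 -1.34907795] [ 0.3221441  -0.77805816 -1.47859526] [ 0.52940681 -0.20762832  0.11864864] 0.4691319381636592 -0.3213974380094052 0.004144862108519436
```

View pics/j2c.png

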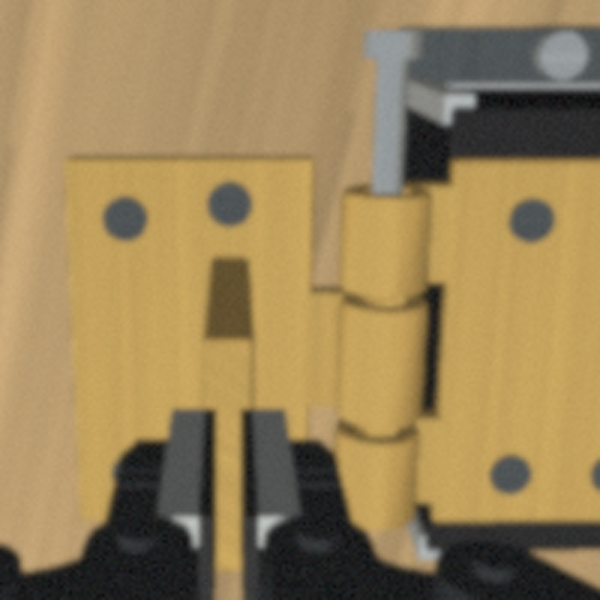

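View pics/j2s.png

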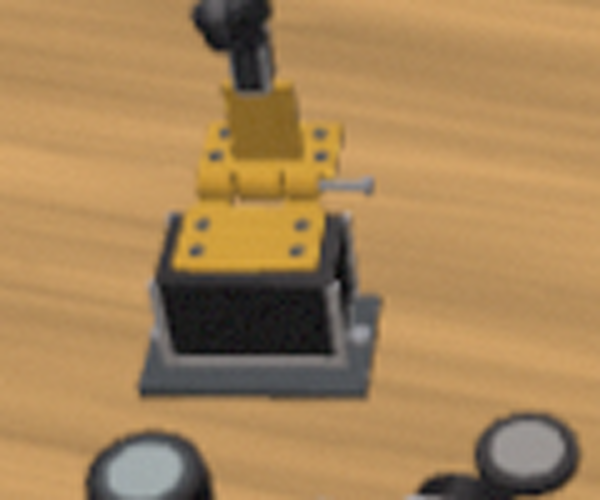

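The knuckle sits between the fixed ones, crop (383,355) against (385,250) and (375,480). All three line up, with a gap visible at each side, and the wrist force is unchanged. Now a fine check of sides, heights and tilt.

```bash
python3 - <<'E'
from edge import *
a=np.deg2rad(13.0);X=np.array([np.cos(a),np.sin(a)]);Y=np.array([-X[1],X[0]])
p=load("j2")[0]
for n,lo,hi in(("L",348,359),("R",374,386)):
  for k,rows in(("near",range(169,194)),("mid",range(207,234)),("far",range(250,262))):
    l0,h0=(lo,hi)
    pts=edge(p,rows,l0,h0,0);A,B,s=wline("j2",pts,.079)
    print(n,k,"X(at .079) %.4f"%((A+B)/2@X),"ang %.2f"%ang(A,B),"rms %.2f"%s,pts[[0,-1]].round(1).tolist())
P,u,v=cloud("j2",(268,306,158,234));q,c,s=plane(P);print("leaf n",q.round(4),c,s,"@X,Y deg",np.degrees([q[:2]@X,q[:2]@Y]))
P,u,v=cloud("j2",(394,435,160,240));q,c,s=plane(P);print("jamb n",q.round(4),c,s,np.degrees([q[:2]@X,q[:2]@Y]))
# knuckle crest heights by depth
for k,r in(("near",(354,384,172,194)),("mid",(354,382,206,238)),("far",(352,378,250,266))):
    P,u,v=cloud("j2",r);x=P[:,:2]@X;m=abs(x-.5001)<.002
    # LSQ circle radius fixed 9mm
    from scipy.optimize import least_squares
    w=abs(x-.5)<.0065
    f=least_squares(lambda t:np.hypot(x[w]-t[0],P[w,2]-t[1])-.009,[.5,.079],loss="soft_l1",f_scale=3e-4)
    print(k,"crest",np.median(P[m,2]).round(4),"circle centre",f.x.round(4),w.sum(),"Y range",np.percentile(P[m][:,:2]@Y,[2,98]).round(4))
E
```

```text
L near X(at .079) 0.4912 ang 102.02 rms 0.14 [[354.1, 169.0], [353.1, 193.0]]
L mid X(at .079) 0.4921 ang 102.86 rms 0.29 [[354.5, 207.0], [353.7, 233.0]]
L far X(at .079) 0.4916 ang -63.86 rms 0.12 [[350.4, 250.0], [353.1, 261.0]]
R near X(at .079) 0.5090 ang 102.84 rms 0.20 [[383.8, 169.0], [382.9, 193.0]]
R mid X(at .079) 0.5117 ang 103.57 rms 0.15 [[386.0, 207.0], [384.7, 233.0]]
R far X(at .079) 0.5089 ang 102.11 rms 0.19 [[379.7, 250.0], [378.8, 261.0]]
leaf n [-5.3e-03  2.0e-04  1.0e+00] [ 0.50893016 -0.20002016  0.0748896 ] 0.0005802594110192721 @X,Y deg [-0.29552656  0.08175785]
jamb n [9.e-04 7.e-04 1.e+00] [ 0.58612133 -0.1848801   0.07477955] 0.0005870533994755347 [0.06047418 0.02651167]
near crest 0.0875 circle centre [0.4995 0.0785] 488 Y range [-0.3029 -0.2907]
mid crest 0.0878 circle centre [0.4998 0.0789] 692 Y range [-0.3299 -0.3109]
far crest 0.0875 circle centre [0.4997 0.0785] 337 Y range [-0.3487 -0.3387]
```

All within about 0.4 mm: the middle knuckle reads 0.2 mm forward and 0.3–0.4 mm high. I'll trim that, recheck and hand in.

```bash
python3 - <<'E'
from edge import *
from scipy.optimize import least_squares
a=np.deg2rad(13.0);X=np.array([np.cos(a),np.sin(a)]);Y=np.array([-X[1],X[0]])
xy=.4689*X-.3214*Y
move_l([*xy,.1183],down(a),feed=.02,until_force=4);sleep(.6)
s=sense();q=s["position"];print(s["time_s"],s["wrist_force"],q,q[:2]@X,q[:2]@Y,s["finger_gap"],abs(s["qd"]).max())
shot("j3");p=load("j3")[0]
for k,r,rows in(("near",(354,384,172,194),range(169,194)),("mid",(354,382,206,238),range(207,232)),("far",(352,378,250,266),range(248,256))):
    P,u,v=cloud("j3",r);x=P[:,:2]@X;w=abs(x-.5)<.0065
    f=least_squares(lambda t:np.hypot(x[w]-t[0],P[w,2]-t[1])-.009,[.5,.079],loss="soft_l1",f_scale=3e-4)
    L=[(sum(wline("j3",edge(p,rows,lo,hi,0),.079)[:2])/2@X).round(4) for lo,hi in((349,357),(374,384))]
    print(k,f.x.round(4),L)
a=cv2.imread("pics/j3.png")[160:280,320:420];cv2.imwrite("pics/j3c.png",cv2.resize(a,None,fx=5,fy=5,interpolation=2))
E
```

```text
14.9917 [ 0.62356532  0.22174091 -0.99062396] [ 0.52918521 -0.2076964   0.11829483] 0.4689007057674377 -0.32141392475985625 0.0037408868399913765 0.001553320339207647
near [0.4995 0.0786] [np.float64(0.4912), np.float64(0.5089)]
mid [0.4995 0.0786] [np.float64(0.4918), np.float64(0.5088)]
far [0.4996 0.0786] [np.float64(0.4906), np.float64(0.509)]
```

View pics/j3c.png

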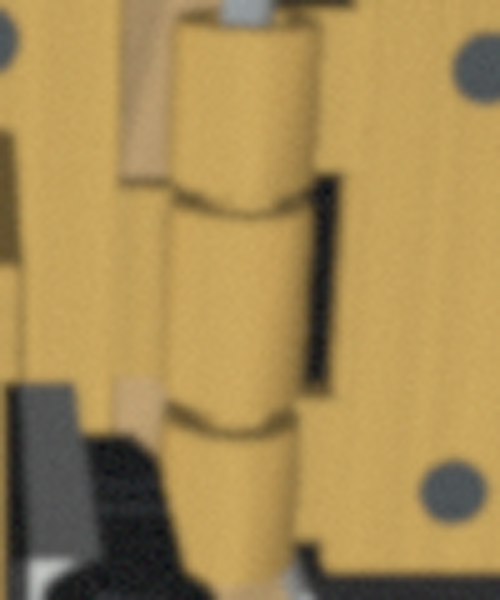

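```bash
python3 -c "
from rig import *
finish_job();s=sense();print(s['time_s'],s['wrist_force'])"
```

```text
the job is handed in; nothing more can be done
the job is handed in; nothing more can be done
```

I lifted the large brass leaf out of the mould by its tab and lowered its knuckle into the gap on the case block. I handed in at about 15 s with the arm still holding it there, clear of the block, at 60 N grip.

- **Alignment:** in the last wrist view, circle fits put all three knuckle axes within about 0.1 mm of each other across the bore and in height. The outline of the middle knuckle disagreed a little, by up to about 0.5 mm, still inside the 1.5 mm of play the pin has.
- **Level and direction:** the plate was within about 0.3° of level and pointed away from the block. Its yaw matched the block's 13.0°.
- **Clearance:** along the bore, the plate edges put the leaf centred to within about 0.3 mm. I did not measure the two side gaps directly, and in the picture the upper one looks slightly thinner.
- **Contact:** the wrist force stayed around 1 N with no contact change, and the arm was still.
- **Gripper reading:** the finger gap read about 4 mm on the 8 mm tab. I didn't find out why, but the leaf did not slip in the grip during the lift.

I did not touch the camera gear, the tools or the other leaves.

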